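Open the ratchet bar clamp on the cutting table

ROBOT

A 7-joint arm with a two-finger parallel gripper is mounted at the origin on the work surface. World frame = base frame: x ahead of the robot, y to its left, z up, the work surface at z = 0. Lengths are in m, angles in rad, forces in N, time in s.
With the tool pointing down it reaches from about 0.4 to 0.85 m from the base axis. Payload 10.4 kg.
Tool frame: the origin (TCP) lies midway between the tips of the shut fingers; the grasp point (between the pads) lies 19 mm behind it (r.grasp_offset is the distance from the TCP to the grasp point, in m); x points along the fingers, y is the direction in which the jaws open and shut, and the axes are right-handed (so a half turn about x gives the same grasp; the last joint's range is limited). The gripper opens to 87 mm and grips with 3 to 60 N. Pads are 19 mm wide; open, the fingers measure 117 mm over their backs; the gripper's body (75 mm by 190 mm) begins 51 mm behind the grasp point.
Start: joints at [1.207, 0.332, -0.065, 1.46, 0.022, 1.35, -0.088], TCP at [0.209, -0.589, 0.223] pointing down, gripper open.
Joint ranges: [-2.6, 2.6], [-0.5, 2.12], [-1.47, 1.34], [0.16, 2.42], [-1.27, 4.41], [0.06, 2.06], [-2.6, 2.6]. Speed limits (rad/s): [2.22, 2.22, 2.79, 2.79, 3.14, 3.14, 3.14].

INTERFACE

Orientations are given as a unit quaternion [x, y, z, w].
In Python, from bench import r, vision, close_job gives the robot as it stands. The module is installed in compiled form; this text tells all that it offers.
- The arm moves only by the shell command python3 -m pendant 'ROWS' [OPENING] [FORCE]. ROWS is text: rows parted by semicolons, each of 6 numbers parted by spaces: the shift along the tool's x, y, z in units of 0.25 m (1.0 is 0.25 m), then the turn, a rotation vector about the tool's x, y, z in units of 1.5 rad (1.0 is 1.5 rad). A call has 1 to 8 rows; each row is the pose to reach, as a shift and turn from the pose commanded when the call began, along the tool's axes at that moment; what a row does not reach only later rows make up. A row lasts 1/10 s, in which the tool goes at most 50 mm and 8.59 degrees, less where a joint would pass 70% of its speed; a pose out of reach is approached as far as the arm can. A call with a number of a shift or a turn outside -1 to 1 is refused whole. A call with a gripper value outside its range is refused whole. OPENING is the gripper command: -1 is shut, 1 is fully open, values between are in proportion, set as the call begins (- or left out, the last holds). The fingers move at their own pace and stop on an object; FORCE is the grip in N (left out, the last holds). Time passes only in rows, so rows that repeat a pose let the fingers close. It gives the time, the measured TCP pose, the force and the opening at its end, in the units of the state.
- r.read_state(): the state, without advancing time (a new reading comes with each control period).
- vision.camera(name): name is "side" or "top" or "wrist"; returns (picture, depth): 420x560x3 uint8, blue, green, red; 420x560 float32, m along the optical axis (not along the pixel's ray), 0 where there is no reading.
- vision.get_calibration(name): a dict with "camera_matrix" (3x3 intrinsics, pixels), "rvec" (rotation vector, rad) and "tvec" (3), from world to camera coordinates, as OpenCV has them. Camera axes: x right, y down, z forward; pixel columns grow to the right and rows downward; lengths in m; the calibration is good to about 2 mm. A picture is of the moment at which its call begins: read the wrist's pose just before it. get_calibration takes no time and is no camera call; for the wrist camera it gives the pose at the moment of the call.
- close_job(): hands the job in, once; it reports no verdict.
The state is a dict: "time": time; "joint_positions": joint angles; "joint_vel": joint speeds; "joint_torque": joint torques, N m; "ee_pos": TCP position; "eef_rot": TCP orientation; "ft_force": force on the tool from outside, world axes, zero at the start; "torque": the same for the moment, N m; "width": finger opening in m.
Only numpy, scipy, OpenCV 4.12 (cv2) and the standard library are available. Lean on these libraries where they do the work, as an engineer would, in place of code of your own. Each camera call takes 0.05 s, during which the arm holds its last target. There are 200 camera calls.

TASK

Open the ratchet bar clamp on the cutting table all the way, ready for the next pack of pattern boards: with the fingertips press down the release lever's thumb pad in the pocket of the sliding jaw and, keeping it down, gently push the jaw back along its bar until it is fully home against the end stop; then let go so that the lever springs up again. Only press and push, never take hold of the jaw, and leave everything lying around the clamp where it is.

Things in the scene. Friction and masses are not known exactly. Their poses are not given: they have to be found in the camera images.
- clamp: Grey ratchet bar clamp bolted to the table, 318 mm long, 100 mm wide. Origin: on the table under the bar, midway. z up; y along the bar from the fixed jaw (inner face at y = -124 mm, plate 100 mm wide, 92 mm high) towards the end stop (a block 44 mm wide, 58 mm high, face at y = 151 mm): +y is the opening direction. Bar 28 mm wide, saw teeth on top to 42 mm above the table.
- jaw_face (a point): Middle of the gripping face of the sliding jaw, 66 mm above the table; axes as the clamp's. The face belongs to an upright plate 100 mm wide, 9 mm thick, top 92 mm above the table. 53 mm behind the plate stands an upright block, the horn, 48 mm wide, 14 mm thick, top at 96 mm. Between them is the thumb pocket, open above and at both sides, with the thumb pad in it.
- jaw (a joint): How far the sliding jaw is open (m): 0 shut, 0.150 against the end stop; grows as it slides along the clamp's +y. 0.005 to 0.1 at the start. The ratchet lets it click towards shut under a firm push, but towards open it stops within one tooth (10 mm) unless the release lever is down. With the lever down it slides against about 3 N of friction.
- release (a joint): Angle of the release lever (rad): 0 at rest, 0.34 fully pressed; the jaw is free above about 0.15. At 0.20 the pad lies level, its top 60 mm above the table: hold the fingertips at that height while pushing. Spring: 3 N at the fingertips to start, 5 to 6 N at 0.20, about 9 N at 0.34. Press before pushing, or the tooth jams.
- pad_top (a point): Centre of the thumb pad's top; it moves with the lever. A ribbed steel pad, 46 mm across the bar, 40 mm along it. At rest it slopes up towards the jaw's plate: this centre is about 70 mm above the table, the far edge 74 mm. It lies about 19 mm from the horn's face. x across the bar, y along it.
- push_face (a point): Middle of the horn's face that looks into the thumb pocket, 80 mm above the table; the face is 48 mm wide and reaches from 68 to 96 mm above the table. Push against it towards +y of this frame (axes as the clamp's). The pocket reaches from here 53 mm towards -y, to the back of the jaw's plate; closed fingers fit in it.
- board_pack: Bystander: pack of six brown pattern boards, 84 x 124 x 19 mm with a pointed end and two brass studs (22 mm high), lying flat beyond the clamp. Origin under its middle.
- cloth_clamp_a: Bystander: T-shaped steel hand clamp, 147 x 70 mm, about 35 mm high, lying off the fixed jaw's end of the clamp. Origin under its middle, x along it.
- cloth_clamp_b: Bystander: a second such hand clamp, lying beyond the bar clamp.
- weight: Bystander: dark steel pattern weight, 70 mm diameter, 58 mm high with a knob. Origin under its middle.
- thread_cone: Bystander: white thread cone, 62 mm diameter at the foot, 116 mm high, standing. Origin under its middle.
- chalk: Bystander: flat piece of white tailor's chalk, 48 x 35 x 8 mm. Origin under its middle.
- awl: Bystander: awl with a wooden handle, 150 mm long, lying along its x. Origin under its middle.

How it is judged:
On the way, in this order (a step that is already met when the one before it is completed fails the run):
1. the release lever is pressed down (value of joint release above 0.14 rad and contact force between the fingers and clamp above 0.5 N), for 0.1 s.
2. the sliding jaw is fully back at the end stop (value of joint jaw above 0.145 m), for 0.1 s.
At the end, for the whole second after the job is handed in: The sliding jaw stands still within 5 mm of the end stop (joint jaw above 0.145) and the release lever has sprung up again (joint release below 0.04) (value of joint jaw above 0.145 m and value of joint release below 0.04 rad and velocity of joint jaw between -0.005 and 0.005 m/s); the robot touches nothing.
It fails at once if the jaw was taken hold of (fingers either side of its horn or plate) ((y of the grasp point in the frame of push_face between 0.003 and 0.011 m and x of the grasp point in the frame of push_face between -0.024 and 0.024 m and z of the grasp point in the frame of push_face below 0.027 m and contact force between the fingers and clamp above 1 N) or (y of the grasp point in the frame of push_face between -0.06 and -0.055 m and x of the grasp point in the frame of push_face between -0.05 and 0.05 m and z of the grasp point in the frame of push_face below 0.025 m and contact force between the fingers and clamp above 1 N)).
It fails at once if the clamp was rammed or squeezed (over 60 N) (contact force between the fingers and clamp above 60 N).
It fails at once if something lying around the clamp was moved by more than 25 mm or lifted (distance of any of board_pack, cloth_clamp_a, cloth_clamp_b, weight, thread_cone, chalk, awl from where it was at the start of the episode above 0.025 m).
It also fails if it takes over 32 s, if anything falls off the work surface, if the arm or the gripper's body presses on something with over 40 N, if the wrist force passes 120 N, or if a joint passes its speed limit or range.

## Working session

There is one attempt and no reset: what is moved stays moved. The work goes in short steps, Python scripts to look and compute and a shell command to move; the robot and the scene stay as the last step left them, time stands still between calls to the robot, and variables do not carry over. Pictures are saved under pics/ and viewed, about 8 in all and at most 12, crops included, and the job is handed in when it is done.

```bash
mkdir -p pics
cat > h.py <<'E'
import numpy as np, cv2
from bench import r, vision
def look(n):
    im,d=vision.camera(n); c=vision.get_calibration(n)
    return im,d,c
def world(n,c,d):
    K=np.array(c["camera_matrix"]);R=cv2.Rodrigues(np.array(c["rvec"],float))[0];t=np.array(c["tvec"],float).ravel()
    v,u=np.mgrid[:d.shape[0],:d.shape[1]]
    P=np.stack([(u-K[0,2])/K[0,0]*d,(v-K[1,2])/K[1,1]*d,d],-1)
    return (P-t)@R
E
python3 - <<'E'
from h import *
s=r.read_state();print(s["time"],s["ee_pos"],s["eef_rot"],s["width"])
for n in("top","side"):
    im,d,c=look(n);cv2.imwrite(f"pics/{n}.png",im);np.savez(f"{n}.npz",im=im,d=d,w=world(n,c,d))
    print(n,(d>0).mean())
E
```

```text
0.0 [ 0.20875178 -0.58869737  0.22178623] [-0.6967693  -0.12037839  0.69696811 -0.11940285] 0.08710458780428199
top 0.9961989795918368
side 0.9959438775510204
```

View pics/top.png

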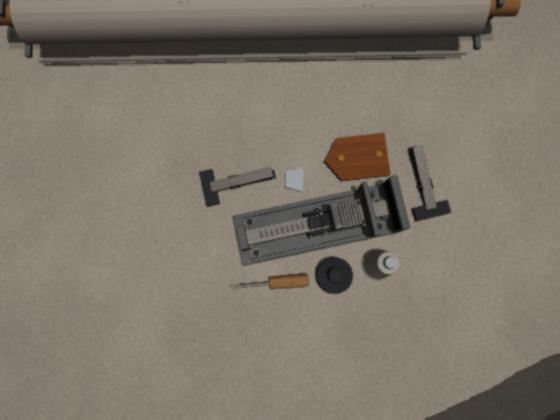

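View pics/side.png

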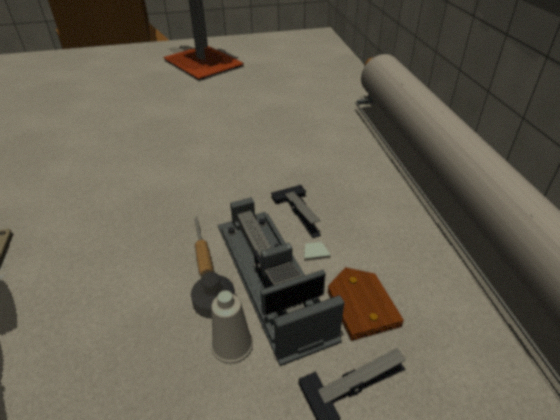

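The top view shows the fixed jaw at about (398,205), the sliding plate at (369,210), the pad at (348,214), the horn at (318,222) and the end stop at (241,238). Next I measure these from depth.

Run:
```python
from h import *
z=np.load("top.npz");w=z["w"]
for p in [(398,203),(369,210),(348,214),(318,222),(241,238),(388,262),(335,275),(260,228),(300,100)]:
    print(p,w[p[1],p[0]].round(4))
reg=np.zeros(w.shape[:2],bool);reg[165:265,225:412]=1
reg[244:,310:]=0
m=reg&(w[...,2]>.084)&(w[...,2]<.11)
n,l,s,c=cv2.connectedComponentsWithStats(m.astype(np.uint8))
for i in range(1,n):
    if s[i,4]>15:
        q=w[l==i]; rc=cv2.minAreaRect((q[:,:2]*1000).astype(np.float32)); print(s[i],q.mean(0).round(4),rc)
```

```text
(398, 203) [ 0.6108 -0.2424  0.0916]
(369, 210) [ 0.5992 -0.1901  0.0895]
(348, 214) [ 0.595  -0.1551  0.0694]
(318, 222) [ 0.5828 -0.1011  0.0538]
(241, 238) [0.5551 0.0427 0.0574]
(388, 262) [ 0.5048 -0.2143  0.1138]
(335, 275) [ 0.4842 -0.129   0.057 ]
(260, 228) [0.575  0.0075 0.0368]
(300, 100) [ 8.382e-01 -7.720e-02 -3.000e-04]
[388 175  22  55 532] [ 0.6121 -0.2441  0.0907] ((612.774169921875, -244.78358459472656), (99.82372283935547, 17.856874465942383), 11.60849380493164)
[362 182  18  54 308] [ 0.6018 -0.1926  0.0909] ((602.1997680664062, -193.23233032226562), (98.76651763916016, 10.222943305969238), 11.056953430175781)
[329 202  14  28 230] [ 0.5899 -0.129   0.0948] ((589.9447021484375, -129.5496063232422), (47.745216369628906, 14.416823387145996), 10.833735466003418)
```

```bash
cat >> h.py <<'E'
from scipy.spatial.transform import Rotation as Ro
A=np.deg2rad(11.15); Y=np.array([-np.sin(A),np.cos(A),0]); X=np.array([np.cos(A),np.sin(A),0])
H0=np.array([.5913,-.1364,0.])   # push face at start
def plan(goal=None):
    s=r.read_state();p=np.array(s["ee_pos"]);R=Ro.from_quat(s["eef_rot"]).as_matrix()
    print("t",round(s["time"],2),"pos",p.round(4),"q",s["joint_positions"],"F",np.round(s["ft_force"],2),"w",round(s["width"],4))
    q=p-H0; print("clamp x,y rel push0",(q@X).round(4),(q@Y).round(4),"\naxes\n",R.round(3))
    if goal is not None: print("shift units",((np.array(goal)-p)@R/.25).round(4))
    for sg in (1,-1):
        for nm,yy in(("across",sg*X),("along",sg*Y)):
            T=np.stack([[0,0,-1],yy,np.cross([0,0,-1],yy)],1)
            print(nm,sg,"turn units",(Ro.from_matrix(R.T@T).as_rotvec()/1.5).round(4))
E
python3 - <<'E'
from h import *
g=H0-.022*Y;g[2]=.2
plan(g)
E
```

```text
t 0.1 pos [ 0.2088 -0.5887  0.2218] q [ 1.20741968  0.33280311 -0.06470252  1.46084971  0.02160313  1.34988972
 -0.08850931] F [-0.02 -0.01 -1.16] w 0.0872
clamp x,y rel push0 -0.4628 -0.3698 
axes
 [[-0.     0.334 -0.942]
 [ 0.001 -0.942 -0.334]
 [-1.    -0.001  0.   ]]
shift units [ 0.0886 -1.1067 -2.0341]
across 1 turn units [-9.497e-01 -6.000e-04  7.000e-04]
along 1 turn units [-1.9969e+00 -1.2000e-03  1.0000e-04]
across -1 turn units [1.1447e+00 7.0000e-04 6.0000e-04]
along -1 turn units [0.0975 0.0001 0.0008]
```

```bash
python3 -m pendant '0 -0.06 -0.12 0.03 0 0; 0 -0.13 -0.25 0.06 0 0; 0 -0.2 -0.38 0.0975 0 0; 0 -0.28 -0.52 0.0975 0 0; 0 -0.35 -0.65 0.0975 0 0; 0 -0.42 -0.78 0.0975 0 0; 0 -0.5 -0.92 0.0975 0 0; 0 -0.54 -1 0.0975 0 0' -1 10
python3 - <<'E'
from h import *
g=H0-.022*Y;g[2]=.2
plan(g)
E
```

```text
time: 0.9
ee_pos: [0.4016, -0.3751, 0.2224]
eef_rot: [0.704, 0.07, -0.703, 0.07]
ft_force: [-0.4, -0.3, 0.1]
width: 0.031
t 0.9 pos [ 0.4016 -0.3751  0.2224] q [ 0.87485547  0.17852673 -0.23235013  1.65395976  0.0412852   1.31435422
 -0.73708913] F [-0.36 -0.33  0.07] w 0.031
clamp x,y rel push0 -0.2323 -0.1975 
axes
 [[ 0.     0.197 -0.98 ]
 [ 0.001 -0.98  -0.197]
 [-1.    -0.001 -0.   ]]
shift units [ 0.0906 -0.6985 -0.9316]
across 1 turn units [-1.0448e+00 -7.0000e-04  2.0000e-04]
along 1 turn units [-2.092e+00 -9.000e-04 -5.000e-04]
across -1 turn units [1.0495e+00 2.0000e-04 7.0000e-04]
along -1 turn units [ 0.0023 -0.0003  0.0006]
```

```bash
python3 -m pendant '0 -0.08 -0.11 0 0 0; 0 -0.19 -0.25 0 0 0; 0 -0.3 -0.4 0 0 0; 0 -0.41 -0.55 0 0 0; 0 -0.52 -0.7 0 0 0; 0 -0.62 -0.83 0 0 0; 0 -0.68 -0.91 0 0 0; 0 -0.68 -0.91 0 0 0'
python3 - <<'E'
from h import *
g=H0-.022*Y;g[2]=.11
plan(g)
im,d,c=look("wrist");cv2.imwrite("pics/w1.png",im);w=world("wrist",c,d);np.savez("w1.npz",w=w,im=im)
im,d,c=look("top");cv2.imwrite("pics/t2.png",im[150:290,200:440].repeat(3,0).repeat(3,1))
E
```

```text
time: 1.7
ee_pos: [0.5915, -0.1628, 0.2218]
eef_rot: [0.704, 0.072, -0.704, 0.07]
ft_force: [-0.0, 0.3, -0.8]
width: 0.0003
t 1.7 pos [ 0.5915 -0.1628  0.2218] q [ 0.50964993  0.33620256 -0.3990159   1.47700879  0.1291239   1.35536394
 -1.26701008] F [-0.01  0.33 -0.77] w 0.0003
clamp x,y rel push0 -0.0049 -0.0259 
axes
 [[-0.     0.199 -0.98 ]
 [ 0.002 -0.98  -0.199]
 [-1.    -0.002 -0.   ]]
shift units [ 0.4473 -0.0145 -0.0196]
across 1 turn units [-1.0431 -0.0014  0.0012]
along 1 turn units [-2.0903e+00 -2.6000e-03 -3.0000e-04]
across -1 turn units [1.0513 0.0012 0.0014]
along -1 turn units [ 0.0041 -0.0002  0.0016]
```

View pics/w1.png

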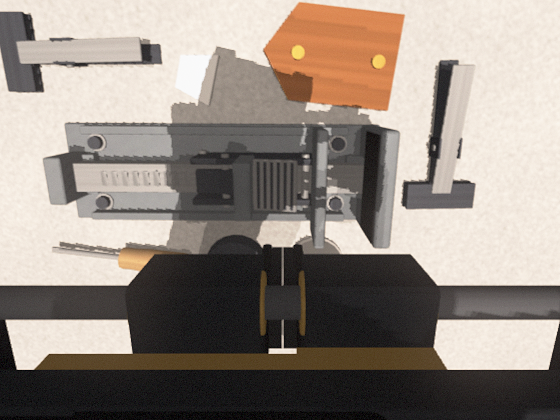

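The wrist view shows the horn at about u=243, the ribbed pad at (274,185), the plate at u=320 and the shut fingers at u≈283, in line with the pocket. I'll refine with this depth image.

Run:
```python
from h import *
w=np.load("w1.npz")["w"]; q=w-H0; a=q@X; b=q@Y; z=w[...,2]
for nm,lo,hi,zl in(("horn",-.03,.03,.092),("plate",-.08,-.04,.087)):
    m=(b>lo)&(b<hi)&(abs(a)<.06)&(z>zl)&(z<.1)
    m[235:]=0
    print(nm,m.sum(),"y",np.percentile(b[m],[2,50,98]).round(4),"x",np.percentile(a[m],[2,50,98]).round(4),z[m].mean().round(4))
m=(b>-.038)&(b<-.004)&(abs(a)<.02)&(z>.05)&(z<.08);m[235:]=0
print(m.sum(),[z[m&(abs(b-k)<.003)].mean().round(4) for k in(-.035,-.03,-.02,-.01)])
```

```text
horn 999 y [-0.003   0.0035  0.0104] x [-0.0228  0.0007  0.0235] 0.0954
plate 1226 y [-0.0652 -0.0604 -0.0561] x [-0.0355  0.0086  0.0484] 0.0914
1718 [np.float64(0.0724), np.float64(0.0713), np.float64(0.0692), np.float64(0.0672)]
```

```bash
python3 -m pendant '0.1 0 -0.02 0.004 0 0; 0.23 0 -0.02 0.004 0 0; 0.36 0 -0.02 0.004 0 0; 0.46 0 -0.02 0.004 0 0; 0.52 0 -0.02 0.004 0 0; 0.548 0 -0.02 0.004 0 0; 0.548 0 -0.02 0.004 0 0; 0.548 0 -0.02 0.004 0 0'
python3 - <<'E'
from h import *
g=H0-.026*Y;g[2]=.06
plan(g)
im,d,c=look("side");cv2.imwrite("pics/s2.png",cv2.resize(im[190:370,170:390],None,fx=3,fy=3))
E
```

```text
time: 2.6
ee_pos: [0.5953, -0.167, 0.0868]
eef_rot: [0.705, 0.066, -0.703, 0.067]
ft_force: [0.2, 0.0, 0.8]
width: 0.0002
t 2.6 pos [ 0.5953 -0.167   0.0868] q [ 0.49816212  0.45074202 -0.38016692  1.61950958  0.18237118  1.10465209
 -1.31214969] F [0.19 0.02 0.77] w 0.0002
clamp x,y rel push0 -0.002 -0.0308 
axes
 [[ 0.002  0.187 -0.982]
 [-0.001 -0.982 -0.187]
 [-1.     0.001 -0.002]]
shift units [ 0.1074 -0.0192 -0.0076]
across 1 turn units [-1.0515e+00 -3.0000e-04 -1.3000e-03]
along 1 turn units [ 2.0901e+00 -1.0000e-03  1.6000e-03]
across -1 turn units [ 1.0429e+00 -1.3000e-03  3.0000e-04]
along -1 turn units [-0.0043 -0.001  -0.0006]
```

View pics/s2.png

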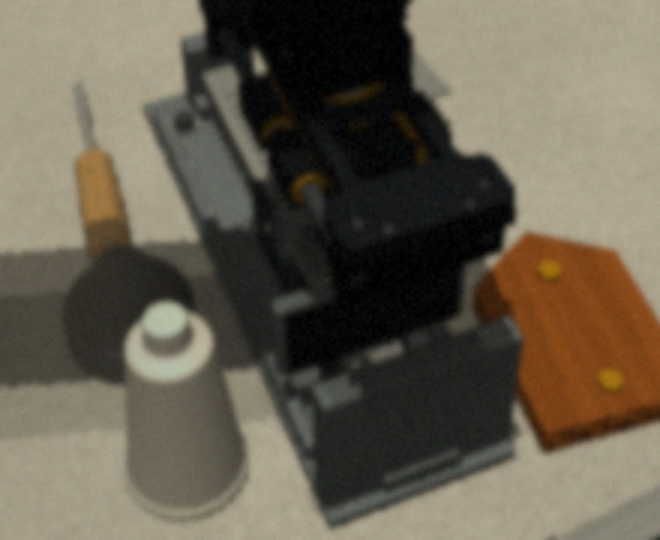

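The fingers are in the pocket between plate and horn with no contact. Now I press.

```bash
python3 -m pendant '0 -0.01 -0.008 0 0 0; 0.02 -0.019 -0.008 0 0 0; 0.04 -0.019 -0.008 0 0 0; 0.06 -0.019 -0.008 0 0 0; 0.08 -0.019 -0.008 0 0 0; 0.1 -0.019 -0.008 0 0 0; 0.107 -0.019 -0.008 0 0 0; 0.107 -0.019 -0.008 0 0 0'
python3 - <<'E'
from h import *
g=H0-.026*Y;g[2]=.06
plan(g)
E
```

```text
time: 3.45
ee_pos: [0.5961, -0.1621, 0.0589]
eef_rot: [0.704, 0.066, -0.704, 0.067]
ft_force: [-0.5, -2.5, 6.3]
width: 0.0008
t 3.45 pos [ 0.5961 -0.1621  0.0589] q [ 0.48641664  0.48098645 -0.37589186  1.64161831  0.19702318  1.0555981
 -1.33072943] F [-0.55 -2.52  6.33] w 0.0008
clamp x,y rel push0 -0.0003 -0.0261 
axes
 [[ 0.001  0.187 -0.982]
 [-0.001 -0.982 -0.187]
 [-1.     0.001 -0.001]]
shift units [-0.0042 -0.0004 -0.001 ]
across 1 turn units [-1.0515e+00  1.0000e-04 -7.0000e-04]
along 1 turn units [ 2.0901e+00 -8.0000e-04  7.0000e-04]
across -1 turn units [ 1.0429e+00 -7.0000e-04 -1.0000e-04]
along -1 turn units [-0.0043 -0.0004 -0.0005]
```

```bash
python3 -m pendant '0 -0.016 0 0 0 0; 0 -0.032 0 0 0 0; 0 -0.05 0 0 0 0; 0 -0.07 0 0 0 0; 0 -0.09 0 0 0 0; 0 -0.11 0 0 0 0; 0 -0.13 0 0 0 0; 0 -0.15 0.001 0 0 0'
python3 - <<'E'
from h import *
plan()
E
```

```text
time: 4.25
ee_pos: [0.5888, -0.1253, 0.0592]
eef_rot: [0.704, 0.066, -0.704, 0.067]
ft_force: [0.9, -3.5, 5.7]
width: 0.0005
t 4.25 pos [ 0.5888 -0.1253  0.0592] q [ 0.44786625  0.45213113 -0.39204222  1.68485079  0.19555165  1.04230245
 -1.39042951] F [ 0.89 -3.53  5.66] w 0.0005
clamp x,y rel push0 -0.0004 0.0114 
axes
 [[ 0.001  0.187 -0.982]
 [-0.001 -0.982 -0.187]
 [-1.     0.001 -0.001]]
across 1 turn units [-1.0516e+00  2.0000e-04 -9.0000e-04]
along 1 turn units [ 2.09e+00 -1.20e-03  7.00e-04]
across -1 turn units [ 1.0428e+00 -9.0000e-04 -2.0000e-04]
along -1 turn units [-0.0044 -0.0004 -0.0007]
```

```bash
python3 -m pendant '0 -0.024 0 0 0 0; 0 -0.048 0 0 0 0; 0 -0.072 0 0 0 0; 0 -0.096 0 0 0 0; 0 -0.12 0 0 0 0; 0 -0.144 0 0 0 0; 0 -0.168 0 0 0 0; 0 -0.192 0.002 0 0 0'
python3 - <<'E'
from h import *
plan()
E
```

```text
time: 5.05
ee_pos: [0.5794, -0.0781, 0.0592]
eef_rot: [0.704, 0.066, -0.704, 0.067]
ft_force: [1.3, -2.9, 6.3]
width: 0.0004
t 5.05 pos [ 0.5794 -0.0781  0.0592] q [ 0.39486485  0.42144364 -0.41383946  1.73116883  0.19425517  1.02821293
 -1.47019893] F [ 1.27 -2.85  6.26] w 0.0004
clamp x,y rel push0 -0.0004 0.0595 
axes
 [[ 0.001  0.187 -0.982]
 [-0.001 -0.982 -0.187]
 [-1.     0.001 -0.001]]
across 1 turn units [-1.0516e+00  0.0000e+00 -1.0000e-03]
along 1 turn units [ 2.09e+00 -1.10e-03  1.00e-03]
across -1 turn units [ 1.0428e+00 -1.0000e-03 -0.0000e+00]
along -1 turn units [-0.0044 -0.0006 -0.0007]
```

```bash
python3 -m pendant '0 -0.018 0 0 0 0; 0 -0.036 0 0 0 0; 0 -0.052 0 0 0 0; 0 -0.068 0 0 0 0; 0 -0.084 0 0 0 0; 0 -0.1 0 0 0 0; 0 -0.112 0 0 0 0; 0 -0.124 0.001 0 0 0'
python3 - <<'E'
from h import *
plan()
E
```

```text
time: 5.85
ee_pos: [0.5736, -0.0483, 0.0594]
eef_rot: [0.704, 0.066, -0.704, 0.067]
ft_force: [1.3, -5.8, 6.6]
width: 0.0003
t 5.85 pos [ 0.5736 -0.0483  0.0594] q [ 0.35870298  0.40529587 -0.42789497  1.75508123  0.19477485  1.02139682
 -1.52371928] F [ 1.3  -5.78  6.64] w 0.0003
clamp x,y rel push0 -0.0003 0.0898 
axes
 [[ 0.002  0.187 -0.982]
 [-0.001 -0.982 -0.187]
 [-1.     0.002 -0.001]]
across 1 turn units [-1.0518e+00  2.0000e-04 -1.5000e-03]
along 1 turn units [ 2.0898e+00 -1.7000e-03  1.3000e-03]
across -1 turn units [ 1.0426e+00 -1.5000e-03 -2.0000e-04]
along -1 turn units [-0.0046 -0.0008 -0.0011]
```

Force has risen to 5.8 N. I push a few mm more to see whether this is the end stop.

```bash
python3 -m pendant '0 -0.008 0 0 0 0; 0 -0.016 0 0 0 0; 0 -0.024 0 0 0 0; 0 -0.024 0 0 0 0; 0 -0.024 0 0 0 0'
python3 - <<'E'
from h import *
plan()
im,d,c=look("side");cv2.imwrite("pics/s3.png",cv2.resize(im[170:370,170:390],None,fx=3,fy=3))
w=world("top",*[x for x in (lambda t:(t[2],t[1]))(look("top"))]); q=w-H0;a=q@X;b=q@Y
m=(abs(a)<.05)&(abs(w[...,2]-.091)<.005)&(b>-.03)&(b<.09); print(m.sum(), b[m].min() if m.any() else 0)
E
```

```text
time: 6.35
ee_pos: [0.5726, -0.0425, 0.0596]
eef_rot: [0.705, 0.066, -0.703, 0.067]
ft_force: [-0.3, -5.1, 8.2]
width: 0.0009
t 6.35 pos [ 0.5726 -0.0425  0.0596] q [ 0.35156987  0.40245502 -0.43069456  1.75894876  0.19483562  1.02048247
 -1.53412924] F [-0.35 -5.06  8.17] w 0.0009
clamp x,y rel push0 -0.0002 0.0957 
axes
 [[ 0.002  0.187 -0.982]
 [-0.001 -0.982 -0.187]
 [-1.     0.002 -0.001]]
across 1 turn units [-1.0518e+00  2.0000e-04 -1.6000e-03]
along 1 turn units [ 2.0897e+00 -1.8000e-03  1.4000e-03]
across -1 turn units [ 1.0425e+00 -1.6000e-03 -2.0000e-04]
along -1 turn units [-0.0046 -0.0009 -0.0012]
0 0
```

View pics/s3.png

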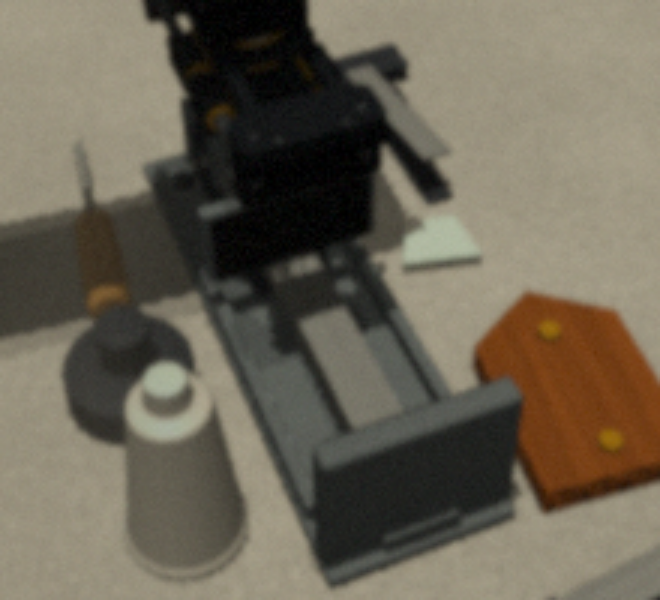

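The jaw stands near the end stop, but the force doesn't yet prove contact, so I push a little further.

```bash
python3 -m pendant '0 -0.008 0 0 0 0; 0 -0.016 0 0 0 0; 0 -0.024 0 0 0 0; 0 -0.028 0 0 0 0; 0 -0.028 0 0 0 0'
python3 - <<'E'
from h import *
plan()
E
```

```text
time: 6.95
ee_pos: [0.572, -0.0394, 0.0598]
eef_rot: [0.705, 0.063, -0.703, 0.067]
ft_force: [3.9, -15.2, 7.2]
width: 0.0005
t 6.95 pos [ 0.572  -0.0394  0.0598] q [ 0.34443651  0.39934208 -0.43077674  1.76264915  0.19822015  1.01865775
 -1.54662454] F [  3.88 -15.24   7.23] w 0.0005
clamp x,y rel push0 -0.0002 0.0989 
axes
 [[ 0.003  0.184 -0.983]
 [-0.005 -0.983 -0.184]
 [-1.     0.006 -0.002]]
across 1 turn units [-1.0538  0.0018 -0.0042]
along 1 turn units [ 2.0878 -0.006   0.0023]
across -1 turn units [ 1.0406 -0.0041 -0.0018]
along -1 turn units [-0.0066 -0.0015 -0.0038]
```

Blocked at 15 N, so this is the end stop (TCP travel also matches 112 mm). I ease the push slightly, then lift straight up.

```bash
python3 -m pendant '0 0.005 0 0 0 0; 0 0.01 0 0 0 0; -0.03 0.01 0 0 0 0; -0.07 0.014 0 0 0 0; -0.12 0.03 0 0 0 0; -0.2 0.035 0 0 0 0; -0.32 0.035 0 0 0 0; -0.45 0.035 0 0 0 0'; python3 -m pendant '-0.15 0 0 0 0 0; -0.3 0.1 0 0 0 0; -0.3 0.25 0 0 0 0; -0.3 0.45 0 0 0 0; -0.3 0.65 0 0 0 0; -0.3 0.85 0 0 0 0; -0.3 0.95 0 0 0 0; -0.3 0.95 0 0 0 0'
python3 - <<'E'
from h import *
s=r.read_state();print(s["time"],s["ft_force"],s["ee_pos"])
im,d,c=look("top");cv2.imwrite("pics/t3.png",cv2.resize(im[130:300,195:455],None,fx=3,fy=3))
w=world("top",c,d);q=w-H0;a=q@X;b=q@Y;z=w[...,2]
for lo,hi in((-.13,-.09),(.03,.08),(.09,.14)):
    m=(abs(a)<.055)&(b>lo)&(b<hi)&(z>.086)&(z<.1)
    if m.sum()>20: print(m.sum(),"y",np.percentile(b[m],[2,50,98]).round(4))
m=(abs(a)<.018)&(z>.05)&(z<.08)
for k in(.075,.08,.085,.09,.095,.1,.105): 
    n=m&(abs(b-k)<.003); print(k,n.sum(),z[n].mean().round(4) if n.any() else 0)
p=[(388,262),(335,275)];w0=np.load("top.npz")["w"];print([(w[v,u]-w0[v,u]).round(3) for u,v in p])
E
```

```text
time: 7.75
ee_pos: [0.5714, -0.0428, 0.1723]
eef_rot: [-0.703, -0.067, 0.704, -0.067]
ft_force: [0.9, 0.7, -0.1]
width: 0.0003
time: 8.55
ee_pos: [0.6154, -0.2813, 0.2456]
eef_rot: [-0.704, -0.064, 0.705, -0.065]
ft_force: [-0.5, -0.9, -0.2]
width: 0.0007
8.55 [-0.48100484 -0.87929332 -0.17958747] [ 0.61543779 -0.2812583   0.24564117]
499 y [-0.1179 -0.1099 -0.1024]
294 y [0.0478 0.0527 0.0571]
216 y [0.1102 0.1171 0.1237]
0.075 64 0.0732
0.08 66 0.0716
0.085 64 0.0706
0.09 63 0.0699
0.095 64 0.0689
0.1 64 0.0678
0.105 64 0.0668
[array([-0.   ,  0.001,  0.002]), array([ 0.   , -0.   , -0.002])]
```

View pics/t3.png

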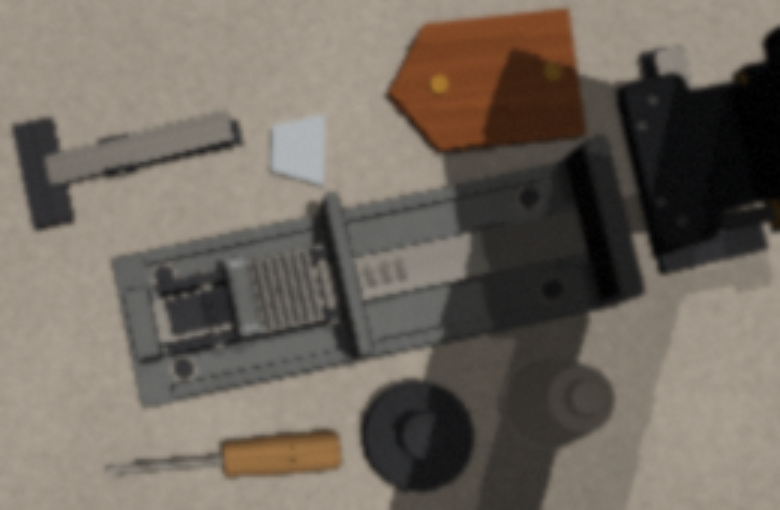

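The picture shows the jaw's tail against the end stop (u≈160), the pad sloping up again and all bystanders in place. The measured gap is 0.150 m, so I hand in.

```bash
python3 -m pendant '0 0 0 0 0 0; 0 0 0 0 0 0; 0 0 0 0 0 0'; python3 -c "
from bench import close_job,r
s=r.read_state();print(s['time'],abs(s['joint_vel']).max());print(close_job())"
```

```text
time: 8.9
ee_pos: [0.6169, -0.2749, 0.2468]
eef_rot: [0.704, 0.067, -0.704, 0.067]
ft_force: [-0.1, -0.3, -0.1]
width: 0.0006
8.9 0.005924368038143064
the job is handed in; nothing more can be done
None
```

The clamp is open all the way and the job is handed in at 8.9 s; no verdict was reported. With the fingers shut, I pressed the thumb pad to about 60 mm above the table (about 6 N). I then pushed the horn back about 112 mm at 3 to 6 N until it stopped at about 15 N, eased off and lifted away.

The last checks, from the top camera before handing in:
- **Jaw:** the gap between the jaw faces measured 150 mm, which is fully open, with the jaw's tail at the end stop.
- **Lever:** the pad slopes up again, with its centre at about 70 mm, so the lever has sprung back.
- **Things around the clamp:** the thread cone and weight read within about 2 mm of their start, and in the picture the other things near the clamp lie where they were. The hand clamp off the fixed jaw's end was outside that last crop or hidden by the arm. I did not check it again, but the arm only passed well above it.
- **Robot:** it stands clear of everything, with the wrist force near zero.

None of the checks failed. Two measurements of the horn's face disagreed by about 3 mm, within what the fingers' clearance in the pocket allowed.

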